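# Move the battery pack from the charger to the data logger

### The job

Take the charged battery pack out of the dark charger: press the charger's orange release key so that the pack springs free, then draw it off the dovetail. Slide it into the empty dovetail of the white data logger until it is fully home and held by the catch, without ramming it, and leave the bottle, the small beaker and the brass weight standing where they are.

Things in the scene. Friction and masses are not known exactly. Their poses are not given: they have to be found in the camera images.
- charger: Dark charger, fixed to the worktop, on the left or on the right; holds the pack at the start. 100 mm wide; level top 45 mm high, at the back a hood that leans forward, to 0.17 m. Origin: on the worktop, 45 mm under the bed origin, same axes. Its dock is the same as the logger's.
- logger: White data logger with a screen on its hood, fixed to the worktop on the other side; its dock is empty. Same shape, size and frame as the charger.
- charger_bed: Charger's level aluminium bed; origin on its surface under the centre of a seated pack, 45 mm above the worktop. x: level, away from the user, the way a pack slides IN; y: left; z: up. In this frame, mm: end wall x 39.5 to 45.5, 48 wide, top z 20; rails x -30 to 38, top z 9, 46 wide outside.
- logger_bed: The same frame on the logger. A pack at home has its tongue's underside centred on this origin with the same axes, within 1 mm; it can go 1.5 mm further before it meets the end wall.
- logger_mouth (a point): Start of the logger's rails at bed (-44, 0, 0) mm, axes as the bed. From here to x -30 the rails are flared, 54 wide outside; from x -86 to here lies a flat open apron, 62 wide, at bed level. A pack with its centre at bed x -82 is clear of the rails.
- charger_keytop (a point): Middle of the face of the charger's orange release key when up, at bed (80, 0, 12) mm. The face is 22 x 46 mm and slopes: the z axis of this point is square to it, leaning 32 deg from vertical toward the user; x runs up the face, y left. The key itself travels straight down, 7.5 mm at most.
- charger_hood (a point): Middle of the top edge of the charger's splash hood, at (62, 0, 92) mm from charger_keytop in its axes. The hood is a panel 8 x 100 mm, parallel to the z axis of charger_keytop and 58 mm behind it, so it overhangs the key: only a tool tilted about like that axis gets to the key. The logger has the same hood.
- logger_eject (a point): Face of the sprung ejector in the logger's end wall when pushed in. It pushes a pack out toward -x, 8 N at home, 5 N at the end of its 13 mm stroke. Sliding in takes 10 to 15 N at the end; a pack left short of home is pushed back about 12 mm. The charger has the same.
- charger_key (a joint): Downward travel (m) of the charger's key with its catch: 0 up, 0.0075 fully pressed; springs back. The pack is free above about 0.0055; pressing takes 3 to 8 N. The freed pack springs out 11 to 20 mm and stays in the rails.
- logger_key (a joint): The same for the logger. It reads about 0.005 while the pack rides over the catch and falls to about 0 when the catch snaps into the pack's pocket (the click), or when no pack is on it.
- pack: Blue battery pack with a black band near its rear end, 0.15 to 0.31 kg. Origin: under the middle of its black dovetail tongue; axes equal the bed's when at home; x points to the end that goes in first. The tongue is 11 mm high and 30 wide at its foot; it has 1.5 mm play to each side between the rails, 1.8 mm upward.
- pack_mid (a point): Centre of the pack's case, 76 (x) x 42 (y) x 32 (z) mm, 27 mm above the tongue's underside; axes as the pack. Grasp across the 42 mm width; the rails' tops lie 2 mm below the case.
- bottle_cu_mid (a point): Bystander: brown screw-cap bottle, 51 diameter x 106 high; its centre.
- beaker_small_mid (a point): Bystander: small glass beaker, 54 diameter x 70 high; its centre.
- weight_100_mid (a point): Bystander: brass balance weight, 27 diameter x 34 high; its centre.

How it is judged:
By the outcome, as a careful person would: the job done as asked, in the order asked, and still so for the second after the job is handed in, with the robot touching nothing.
It also fails if it takes over 67 s, if anything falls off the work surface, if the arm or the gripper's body presses on something with over 40 N, if the wrist force passes 120 N, or if a joint passes its speed limit or range.

### The arm

A 6-joint arm with a two-finger parallel gripper is mounted at the origin on a cart in front of the work surface, level with it; the furniture and walls round the work are solid. World frame = base frame: x ahead of the robot, y to its left, z up, the work surface at z = 0. Lengths are in m, angles in rad, forces in N, time in s.
With the tool pointing down it reaches from about 0.3 to 0.875 m from the base axis. Payload 6.4 kg.
Tool frame: the origin (TCP) lies midway between the tips of the shut fingers; the grasp point (between the pads) lies 19 mm behind it; z points along the fingers, y is the line along which they close (so a half turn about z gives the same grasp; the last joint's range is limited). The gripper opens to 85 mm and grips with 20 to 120 N. Pads are 22 mm wide; open, the fingers measure 114 mm over their backs; the gripper's body (76 mm by 85 mm) begins 54 mm behind the grasp point. The pads swing forward as they close: fully open they stand 13 mm farther back than shut.
Start: joints at [-0.206, 0.181, 1.607, -0, 1.354, -0.206], TCP at [0.575, 0, 0.231] pointing down, gripper open.
Joint ranges: [-2.99, 2.99], [-0.89, 2.07], [0.3, 2.58], [-1.14, 4.28], [0, 2.63], [-3.12, 3.12]. Speed limits (rad/s): [2.57, 2.57, 3.01, 3.14, 3.14, 3.14].

### API

Orientations are given as a unit quaternion [w, x, y, z].
In Python, from bench import ctrl gives the robot as it stands. The module is installed in compiled form; this text tells all that it offers.
- The arm moves only by the tool move_arm, never from a script. Its argument "plan" is one flat list of numbers, 6 for each row, row after row: the shift along the world's x, y, z in units of 50 mm (1.0 is 50 mm), then the turn, a rotation vector about the world's x, y, z in rad. A call has 1 to 10 rows; each row is the pose to reach, as a shift and turn from the pose commanded when the call began; what a row does not reach only later rows make up. A row lasts 1/8 s, in which the tool goes at most 62.5 mm and 10.7 degrees, less where a joint would pass 70% of its speed; a pose out of reach is approached as far as the arm can. A call with a gripper value outside its range is refused whole. "grip" is the finger opening in mm, from 0 to 85.4, set as the call begins (left out, the last holds). The fingers move at their own pace and stop on an object; the grip force is fixed at half the most. Time passes only in rows, so rows that repeat a pose let the fingers close. It gives the time, the measured TCP pose, the force, the opening and the grip force at its end, in the units of the state.
- ctrl.get_obs(): the state, without advancing time (a new reading comes with each control period).
- ctrl.camera(name): name is "scene" or "side" or "wrist"; returns a dict with "pixels" (480x640x3 uint8, red, green, blue), "fx", "fy", "cx", "cy" (pixels), "origin" and "attitude" of the camera in the world. Camera axes: x right, y down, z forward; pixel columns grow to the right and rows downward; lengths in m; the calibration is good to about 2 mm. A picture is of the moment at which its call begins. There is no depth.
- ctrl.hand_in(): hands the job in; it is judged then, once.
The state is a dict: "time_s": time; "q": joint angles; "dq": joint speeds; "joint_efforts": joint torques, N m; "eef_pos": TCP position; "eef_rot": TCP orientation; "wrist_force": force on the tool from outside, world axes, zero at the start; "torque": the same for the moment, N m; "opening": opening from 0.0 (shut) to 1.0 (fully open); "grasp_force": force on a finger pad.
Only numpy, scipy, OpenCV 4.12 (cv2) and the standard library are available. Lean on these libraries where they do the work, as an engineer would, in place of code of your own. Each camera call takes 0.05 s, during which the arm holds its last target. There are 200 camera calls.

## Working session

There is one attempt and no reset: what is moved stays moved. The work goes in short steps, Python scripts to look and compute and a tool call to move; the robot and the scene stay as the last step left them, time stands still between calls to the robot, and variables do not carry over. Pictures are saved under pics/ and viewed, at most 12 in all, crops included, and the job is handed in when it is done.

Besides the shell and the picture viewer there is one more tool, called after "Emit:" in YAML: its name, and indented under it one key for each argument. move_arm: Moves the arm, as the interface text tells. Its arguments: {"type":"object","properties":{"plan":{"type":"array"},"grip":{"type":"number"}},"required":["plan"]}

```bash
mkdir -p pics
cat > h.py <<'E'
import numpy as np, cv2
from bench import ctrl
from scipy.spatial.transform import Rotation as R
def snap(n,f):
    c=ctrl.camera(n); cv2.imwrite(f'pics/{f}.png',c['pixels'][:,:,::-1])
    np.save(f'pics/{f}.npy',c,allow_pickle=True); return c
def load(f): return np.load(f'pics/{f}.npy',allow_pickle=True).item()
def rot(c):
    a=np.array(c['attitude'],float)
    return a if a.shape==(3,3) else R.from_quat(a[[1,2,3,0]]).as_matrix()
def ray(c,u,v):
    d=rot(c)@np.array([(u-c['cx'])/c['fx'],(v-c['cy'])/c['fy'],1]); return np.array(c['origin'],float),d/np.linalg.norm(d)
def plane(c,u,v,z):
    o,d=ray(c,u,v); return o+d*(z-o[2])/d[2]
def proj(c,p):
    q=rot(c).T@(np.array(p)-np.array(c['origin'])); return c['cx']+c['fx']*q[0]/q[2],c['cy']+c['fy']*q[1]/q[2]
def tri(c1,p1,c2,p2):
    o1,d1=ray(c1,*p1);o2,d2=ray(c2,*p2)
    s=np.linalg.lstsq(np.c_[d1,-d2],o2-o1,rcond=None)[0]
    a,b=o1+d1*s[0],o2+d2*s[1]; return (a+b)/2,np.linalg.norm(a-b)
E
python3 - <<'E'
from h import *
for n in ['scene','side','wrist']:
    c=snap(n,n+'0'); print(n,c['origin'],c['attitude'],c['fx'],c['cx'],c['cy'])
a=[cv2.imread(f'pics/{n}0.png') for n in ['scene','side','wrist']]
o=ctrl.get_obs();print(o)
E
```

```text
scene [ 0.02843401 -0.84645397  0.5990243 ] [-0.50938909  0.81998934 -0.22810955  0.12691051] 443.3447115025173 324.9599154423863 247.886741538844
side [0.1236442  0.78484885 0.81934949] [ 0.10536189 -0.19232806  0.87643427 -0.42868608] 549.1887793061612 316.8853911896854 241.8491531910316
wrist [0.57507418 0.07395306 0.37279624] [ 1.46889220e-01  9.89152871e-01  1.36560308e-04 -3.68727316e-04] 417.696193951669 326.0415765819656 234.96688763582705
{'time_s': 0.15, 'q': array([-2.06321815e-01,  1.81402315e-01,  1.60774179e+00,  1.65255213e-05,
        1.35377788e+00, -2.06299500e-01]), 'dq': array([ 0.00107289, -0.00158226, -0.00357664,  0.00073861, -0.00063924,
       -0.00011953]), 'joint_efforts': array([ 1.94259010e-03, -4.45260644e+01, -3.51692533e+01, -1.26067753e-04,
        5.82284134e-03,  2.14055274e-05]), 'eef_pos': array([5.74600535e-01, 9.38278119e-05, 2.30590795e-01]), 'eef_rot': array([-5.60714492e-04,  7.07115776e-01,  7.07097474e-01, -3.56992271e-04]), 'wrist_force': array([ 0.13170732,  0.53471365, -0.9597121 ]), 'torque': array([ 0.05295916,  0.02401161, -0.03623914]), 'grasp_force': 0.0, 'opening': 1.0019887249626906}
```

View pics/scene0.png

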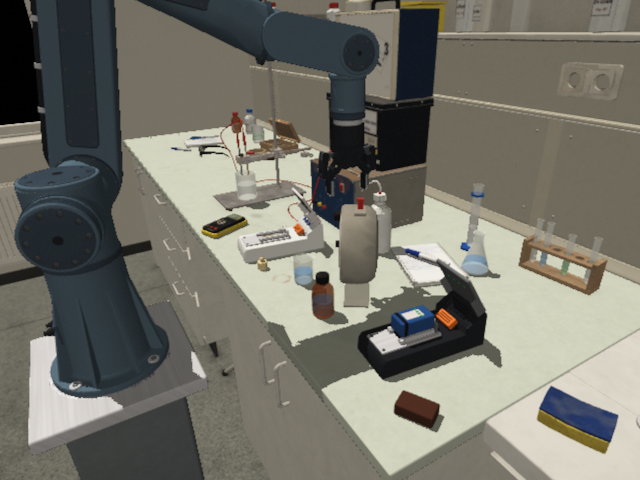

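View pics/side0.png

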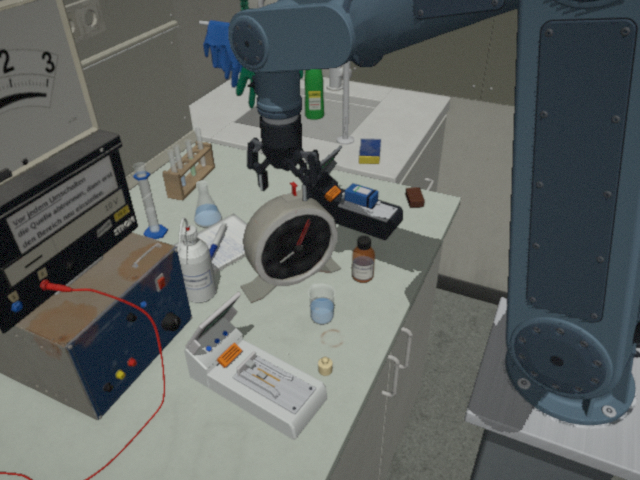

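View pics/wrist0.png

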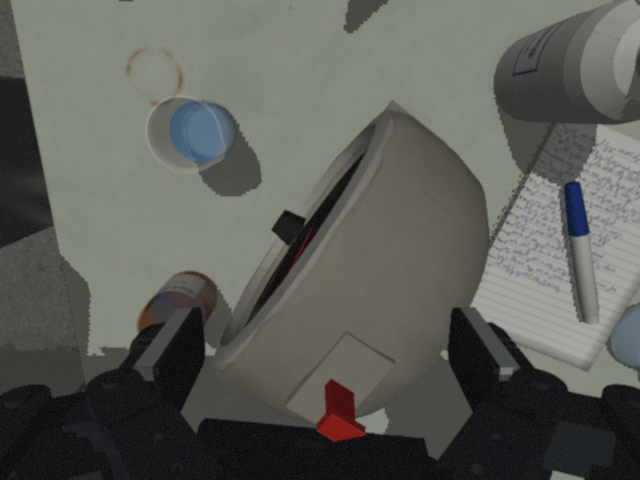

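The scene view shows the charger on the right (pack about (413,320), key (446,319)) and the logger on the left (key (299,230)). In the side view the logger key is at (230,355) and the charger at (360,195). A tall clock and the bottle stand between the two docks.

```bash
python3 - <<'E'
from h import *
s,d=load('scene0'),load('side0')
def blobs(c,lo,hi,amin=40):
    h=cv2.cvtColor(c['pixels'],cv2.COLOR_RGB2HSV); m=cv2.inRange(h,lo,hi)
    n,l,st,ce=cv2.connectedComponentsWithStats(m)
    return [(ce[i].round(1),st[i,4]) for i in range(1,n) if st[i,4]>amin]
for n,c in(('scene',s),('side',d)):
    print(n,'orange',blobs(c,(5,180,120),(16,255,255),25)); print('blue',blobs(c,(100,150,60),(120,255,255),80))
def T(a,b): p,e=tri(s,a,d,b); print(p.round(4),round(e,4))
T((446,319),(333,192)); T((413,320),(362,195)); T((299,230),(230,355))
T((322,285),(364,260));T((303,270),(321,303));T((262,264),(325,366));T((360,240),(290,240))
T((360,203),(295,187))  # red clock top
E
python3 - <<'E'
import cv2
a=cv2.imread('pics/scene0.png');b=cv2.imread('pics/side0.png')
A=cv2.resize(a[255:385,340:500],None,fx=3,fy=3,interpolation=2);B=cv2.resize(b[285:445,175:335],None,fx=2,fy=2,interpolation=2)
C=cv2.resize(a[190:270,230:335],None,fx=3,fy=3,interpolation=2)
import numpy as np
o=np.zeros((600,800,3),'uint8');o[:390,:480]=A;o[:320,480:]=B;o[350:590,485:800]=C
cv2.imwrite('pics/crop.png',o)
E
```

```text
scene orange [(array([298.4, 229.1]), np.int32(61)), (array([446.1, 318. ]), np.int32(223))]
blue [(array([420. , 320.7]), np.int32(455)), (array([397.8, 324.7]), np.int32(198)), (array([555. , 392.6]), np.int32(84)), (array([591.6, 426.1]), np.int32(402))]
side orange [(array([333.1, 192. ]), np.int32(110)), (array([229., 355.]), np.int32(247))]
blue [(array([221.5,  49. ]), np.int32(1205)), (array([355.4, 196.6]), np.int32(249)), (array([372.5, 199.1]), np.int32(93)), (array([155.9, 232.6]), np.int32(143)), (array([ 16.2, 306.4]), np.int32(89))]
[ 0.6135 -0.3157  0.0517] 0.0038
[ 0.5309 -0.3048  0.0723] 0.001
[0.5653 0.2561 0.0477] 0.0015
[ 0.4437 -0.0838  0.0634] 0.0139
[0.4745 0.0543 0.0346] 0.0063
[0.4094 0.1808 0.0117] 0.0021
[ 0.5896 -0.0243  0.115 ] 0.0132
[ 0.5786 -0.048   0.2291] 0.0026
```

View pics/crop.png

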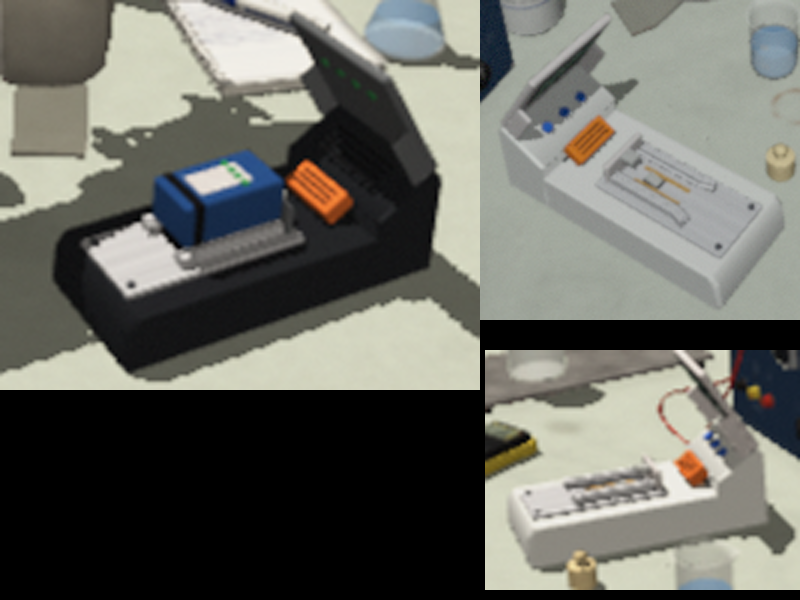

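The crop confirms the charger with the pack at (0.53,-0.305) and its key at (0.61,-0.316). The logger key is at (0.565,0.256), and the clock top is at about 0.23 m. Next I lift, turn so the wrist camera is on the user's side, and move over the charger.

Emit:
move_arm:
  plan: [0,0,0.8,0,0,0.12,0,0,1.6,0,0,0.28,-0.1,-0.8,1.8,0,0,0.44,-0.2,-1.8,1.8,0,0,0.6,-0.3,-2.9,1.8,0,0,0.76,-0.4,-4,1.6,0,0,0.92,-0.5,-5,1.2,0,0,1.08,-0.5,-5.8,0.8,0,0,1.24,-0.5,-6.2,0.4,0,0,1.38,-0.5,-6.2,0.4,0,0,1.45]

```text
time_s: 1.4
eef_pos: [0.5484, -0.3111, 0.248]
eef_rot: [-0.002, 0.06, 0.998, 0.001]
wrist_force: [0.7, 0.2, 0.3]
opening: 1.0
grasp_force: 0.0
```

Emit:
move_arm:
  plan: [0,0,0,0,0,0,0,0,0,0,0,0]

```text
time_s: 1.65
eef_pos: [0.5502, -0.3098, 0.2515]
eef_rot: [0.0, 0.061, 0.998, -0.0]
wrist_force: [0.5, -0.9, -0.1]
opening: 1.006
grasp_force: 0.0
```

Run:
```python
from h import *
c=snap('wrist','w1'); print(c['origin'],c['attitude']); o=ctrl.get_obs(); print(o['eef_pos'],o['eef_rot'],o['q'],o['wrist_force'])
```

```text
[ 0.47702594 -0.30087802  0.39380537] [0.11053808 0.74057824 0.655618   0.09741791]
[ 0.55024589 -0.30969497  0.25167513] [ 2.41383768e-04  6.06461998e-02  9.98159281e-01 -1.71068670e-04] [-7.00312722e-01  2.88508464e-01  1.43528961e+00  1.38230926e-05
  1.41720303e+00 -2.14974428e+00] [ 0.76013298 -0.45738993  0.53081711]
```

View pics/w1.png

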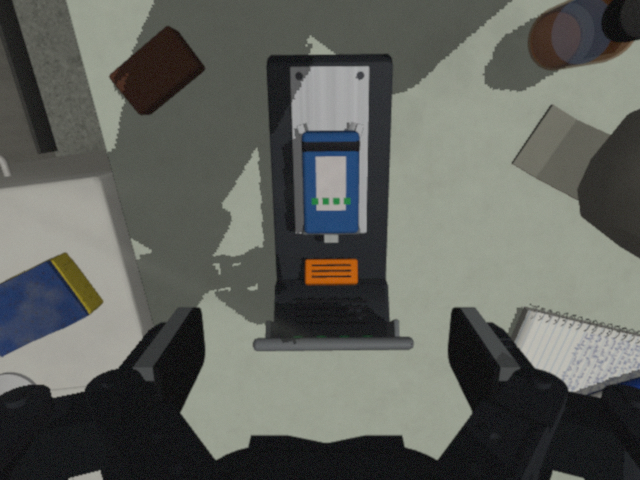

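The pack is at columns 303–359, rows 131–233; the key centre is near (331,271), and the hood edge is at row 344. The charger is nearly square to the view. Now I'll measure the axis.

Run:
```python
from h import *
c=load('w1'); h=cv2.cvtColor(c['pixels'],cv2.COLOR_RGB2HSV)
def big(m):
    n,l,st,ce=cv2.connectedComponentsWithStats(m); i=1+np.argmax(st[1:,4]); return (l==i)
m=cv2.inRange(h,(5,180,100),(16,255,255)); k=big(m); ys,xs=np.nonzero(k); 
r=cv2.minAreaRect(np.c_[xs,ys].astype(np.float32)); kp=plane(c,*r[0],.057); print('key',r,kp)
b=cv2.inRange(h,(100,140,40),(125,255,255)); b[:115]=0;b[245:]=0;b[:,:290]=0;b[:,372:]=0
ys,xs=np.nonzero(b); print(xs.min(),xs.max(),ys.min(),ys.max())
# pack top edges: sides per row
L=[];Rr=[]
for v in range(155,228):
    u=np.nonzero(b[v])[0]
    if len(u)>20: L.append(plane(c,u.min()-.5,v,.088)[:2]);Rr.append(plane(c,u.max()+.5,v,.088)[:2])
for E in (L,Rr):
    vx,vy,x0,y0=cv2.fitLine(np.array(E,np.float32),cv2.DIST_HUBER,0,.01,.01).ravel(); print('yaw',np.degrees(np.arctan(vy/vx)),x0,y0)
print('width',np.mean(np.linalg.norm(np.array(L)-Rr,axis=1)))
f=plane(c,331,ys.max()+.5,.088);bk=plane(c,331,ys.min()-.5,.088);print('ends',f,bk)
# plate: bright low-sat, z .045
g=c['pixels'].min(2); L=[];Rr=[]
for v in list(range(72,122)):
    u=np.nonzero(g[v,270:392]>110)[0]+270
    if len(u)>40: L.append(plane(c,u.min()-.5,v,.045)[:2]);Rr.append(plane(c,u.max()+.5,v,.045)[:2])
M=(np.array(L)+Rr)/2; print('plate w',np.mean(np.linalg.norm(np.array(L)-Rr,axis=1)),M[0],M[-1])
for E in(L,Rr):
    vx,vy,x0,y0=cv2.fitLine(np.array(E,np.float32),cv2.DIST_HUBER,0,.01,.01).ravel(); print('yaw',np.degrees(np.arctan(vy/vx)))
```

```text
key ((331.0, 271.5), (25.0, 52.0), 90.0) [ 0.61221246 -0.31329964  0.057     ]
302 358 131 232
yaw -6.06542 0.5332571 -0.3247786
yaw -5.712564 0.53282356 -0.28452444
width 0.04004716806737702
ends [ 0.56799273 -0.30838305  0.088     ] [ 0.49282639 -0.29945757  0.088     ]
plate w 0.05760409636836601 [ 0.45168434 -0.28861001] [ 0.48756456 -0.29918264]
yaw -27.626247
yaw -5.2731113
```

Emit:
move_arm:
  plan: [0,0,0,-0.015,-0.14,0.003,0.05,0,-0.2,-0.03,-0.28,0.006,0.1,0.02,-0.8,-0.046,-0.42,0.009,0.18,0.04,-1.5,-0.061,-0.555,0.012,0.18,0.04,-1.96,-0.061,-0.555,0.012,0.18,0.04,-1.96,-0.061,-0.555,0.012,0.18,0.04,-1.96,-0.061,-0.555,0.012]
  grip: 0

```text
time_s: 2.58
eef_pos: [0.5601, -0.3087, 0.1552]
eef_rot: [0.276, 0.052, 0.96, -0.014]
wrist_force: [-0.7, 0.1, -0.3]
opening: -0.0
grasp_force: 0.0
```

```bash
cat > st.py <<'E'
from h import *
o=ctrl.get_obs(); r=R.from_quat(np.array(o['eef_rot'])[[1,2,3,0]]).as_matrix()
print(o['time_s'],o['eef_pos'].round(4),'tz',r[:,2].round(3),'tx',r[:,0].round(3),'F',o['wrist_force'].round(1),o['opening'])
E
python3 - <<'E'
from st import *
P=np.array([.6169,-.3139,.0602]); print(((P-o['eef_pos'])/.05).round(2), (P-o['eef_pos'])@r)
E
```

```text
2.575 [ 0.5601 -0.3087  0.1552] tz [ 0.528 -0.056 -0.847] tx [-0.842  0.091 -0.531] F [-0.7  0.1 -0.3] -0.0002036357523490761
[ 1.14 -0.1  -1.9 ] [0.00216246 0.00084915 0.11079456]
```

Emit:
move_arm:
  plan: [0.25,-0.02,-0.42,0,0,0,0.55,-0.05,-0.92,0,0,0,0.8,-0.07,-1.34,0,0,0,0.95,-0.08,-1.6,0,0,0,1.05,-0.09,-1.75,0,0,0,1.05,-0.09,-1.75,0,0,0]

```text
time_s: 3.32
eef_pos: [0.6119, -0.3125, 0.0661]
eef_rot: [0.275, 0.052, 0.96, -0.014]
wrist_force: [-0.6, 0.0, 0.2]
opening: 0.001
grasp_force: 0.0
```

Run:
```python
from st import *
P=np.array([.6169,-.3139,.0602]); print(((P-o['eef_pos'])/.05).round(2), (P-o['eef_pos'])@r)
s=snap('scene','s2');cv2.imwrite('pics/s2c.png',cv2.resize(s['pixels'][200:400,320:520,::-1],None,fx=3,fy=3,interpolation=2))
```

```text
3.325 [ 0.6119 -0.3125  0.0661] tz [ 0.527 -0.055 -0.848] tx [-0.843  0.092 -0.53 ] F [-0.6  0.   0.2] 0.0007194768530043243
[ 0.1  -0.03 -0.12] [-0.00122964 -0.00083687  0.00766522]
```

View pics/s2c.png

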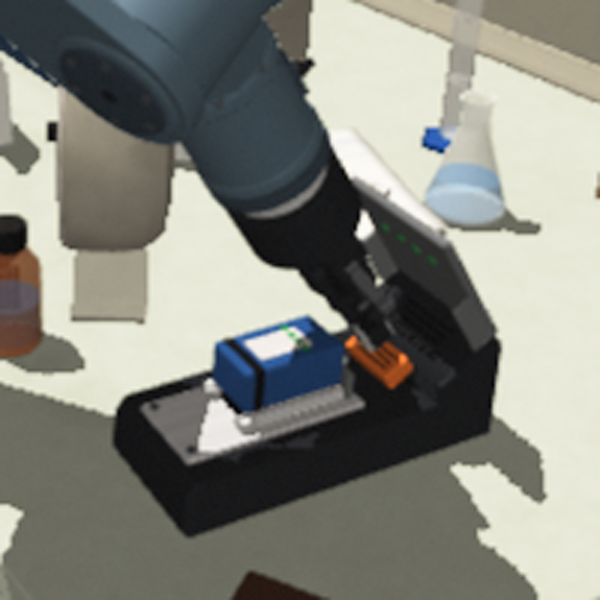

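The fingertips are centred on the orange key at about (375,350), clear of the pack and hood. Next I press.

Emit:
move_arm:
  plan: [0.06,-0.02,-0.07,0,0,0,0.1,-0.02,-0.13,0,0,0,0.1,-0.02,-0.18,0,0,0,0.1,-0.02,-0.23,0,0,0,0.1,-0.02,-0.26,0,0,0,0.1,-0.02,-0.26,0,0,0]

```text
time_s: 4.12
eef_pos: [0.6166, -0.3137, 0.0531]
eef_rot: [0.275, 0.052, 0.96, -0.014]
wrist_force: [-2.6, -0.7, 4.3]
opening: 0.003
grasp_force: 2.6
```

```bash
cat > pk.py <<'E'
from h import *
def packend(f):
    s=snap('scene',f); h=cv2.cvtColor(s['pixels'],cv2.COLOR_RGB2HSV)
    b=cv2.inRange(h,(100,140,40),(125,255,255)); b[:290]=0;b[350:]=0;b[:,:360]=0;b[:,460:]=0
    ys,xs=np.nonzero(b); return xs.min(),xs.max(),ys.min(),ys.max(),xs.mean(),ys.mean()
E
python3 - <<'E'
from st import *
from pk import packend
print(packend('s3'))
c=load('scene0')
s=load('scene0');h=cv2.cvtColor(s['pixels'],cv2.COLOR_RGB2HSV)
b=cv2.inRange(h,(100,140,40),(125,255,255)); b[:290]=0;b[350:]=0;b[:,:360]=0;b[:,460:]=0
ys,xs=np.nonzero(b);print(xs.min(),xs.max(),ys.min(),ys.max(),xs.mean(),ys.mean())
E
```

```text
4.125 [ 0.6166 -0.3137  0.0531] tz [ 0.527 -0.055 -0.848] tx [-0.843  0.092 -0.53 ] F [-2.6 -0.7  4.3] 0.0032463916165558298
(np.int64(386), np.int64(428), np.int64(308), np.int64(339), np.float64(407.3363095238095), np.float64(324.3363095238095))
391 434 306 336 413.0973837209302 322.0348837209302
```

The pack's image moved about 6 px (roughly 12 mm) toward the user, so it is free. I'll retract along the key axis, stand the tool upright above the pack, and open.

Emit:
move_arm:
  plan: [0,0,0.14,0,0,0,-0.2,0.02,0.45,0,0,0,-0.5,0.05,0.95,0,0,0,-0.9,0.09,1.55,0,0,0,-1.25,0.13,2.1,0,0,0,-1.5,0.17,2.5,0.015,0.14,0,-1.7,0.19,2.8,0.03,0.28,0,-1.85,0.21,2.94,0.046,0.42,0,-1.93,0.21,2.94,0.061,0.555,0,-1.93,0.21,2.94,0.061,0.555,0]

```text
time_s: 5.42
eef_pos: [0.5212, -0.3027, 0.1996]
eef_rot: [0.0, 0.054, 0.999, 0.002]
wrist_force: [0.1, -0.2, -1.0]
opening: -0.002
grasp_force: 0.0
```

Emit:
move_arm:
  plan: [0,0,0,0,0,0,0,0,0,0,0,0,0,0,0,0,0,0]
  grip: 66

```text
time_s: 5.8
eef_pos: [0.5194, -0.303, 0.1998]
eef_rot: [0.0, 0.055, 0.998, 0.002]
wrist_force: [0.5, 0.2, -0.2]
opening: 0.637
grasp_force: 0.0
```

Run:
```python
from st import *
c=snap('wrist','w4'); h=cv2.cvtColor(c['pixels'],cv2.COLOR_RGB2HSV)
b=cv2.inRange(h,(100,140,40),(125,255,255)); n,l,st,ce=cv2.connectedComponentsWithStats(cv2.morphologyEx(b,3,np.ones((15,15))))
for i in range(1,n):
  if st[i,4]>800: print(st[i],ce[i], plane(c,*ce[i],.088))
yaw=np.degrees(np.arctan2(-r[1,0],-r[0,0])); print('yaw',yaw)
```

```text
5.8 [ 0.5194 -0.303   0.1998] tz [ 0.001  0.003 -1.   ] tx [-0.994  0.11  -0.001] F [ 0.5  0.2 -0.2] 0.6367086353808958
[ 293  164   66  118 5059] [325.61968769 220.43467088] [ 0.5136767  -0.30247124  0.088     ]
[   0  320   51   67 1170] [ 22.54358974 353.31452991] [ 0.58530774 -0.52216969  0.088     ]
yaw -6.30809827274728
```

View pics/w4.png

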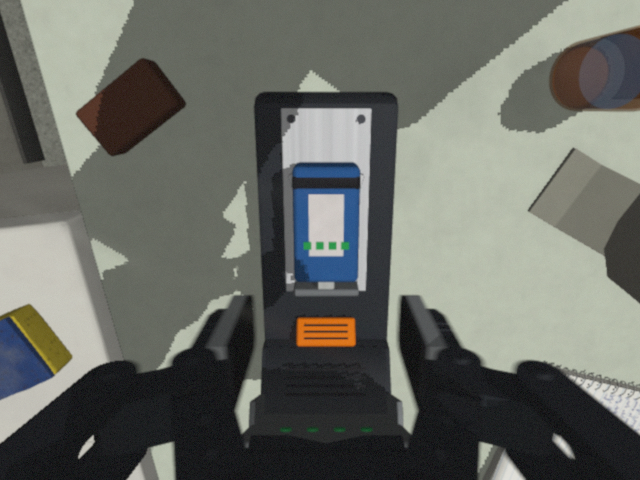

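The freed pack is at rows 164–282, columns 293–359, centred between the fingers (column 326). I'll descend straight and grip.

Emit:
move_arm:
  plan: [-0.06,0.01,-0.7,0,0,0,-0.06,0.01,-1.5,0,0,0,-0.06,0.01,-2.2,0,0,0,-0.06,0.01,-2.7,0,0,0,-0.06,0.01,-2.88,0,0,0,-0.06,0.01,-2.88,0,0,0,-0.06,0.01,-2.88,0,0,0]

```text
time_s: 6.72
eef_pos: [0.5178, -0.3032, 0.0572]
eef_rot: [0.001, 0.055, 0.999, 0.001]
wrist_force: [-0.4, -0.3, 0.4]
opening: 0.775
grasp_force: 0.0
```

Emit:
move_arm:
  plan: [0,0,0,0,0,0,0,0,0,0,0,0,0,0,0,0,0,0,0,0,0,0,0,0]
  grip: 30

```text
time_s: 7.22
eef_pos: [0.5176, -0.303, 0.057]
eef_rot: [0.001, 0.055, 0.999, 0.001]
wrist_force: [-1.1, 0.8, 6.6]
opening: 0.481
grasp_force: 60.9
```

Run:
```python
from st import *
c=snap('wrist','w5')
s,d=load('scene0'),load('side0')
# logger: key and front corners; plate screws picks in side crop (x2, origin 175,285)
def sd(x,y): return 175+(x-480)/2,285+y/2
for n,(p,z) in {'key':((590,140),.057),'screwA':((752,206),.045),'screwB':((718,246),.045),'railR0':((688,222),.054),'railL0':((713,186),.054)}.items():
    print(n,plane(d,*sd(*p),z).round(4))
```

```text
7.225 [ 0.5176 -0.303   0.057 ] tz [ 0.002  0.002 -1.   ] tx [-0.994  0.109 -0.001] F [-1.1  0.8  6.6] 0.4813381705467652
key [0.5608 0.2621 0.057 ]
screwA [0.4006 0.2587 0.045 ]
screwB [0.4087 0.3068 0.045 ]
railR0 [0.4392 0.3017 0.054 ]
railL0 [0.4373 0.2598 0.054 ]
```

View pics/w5.png

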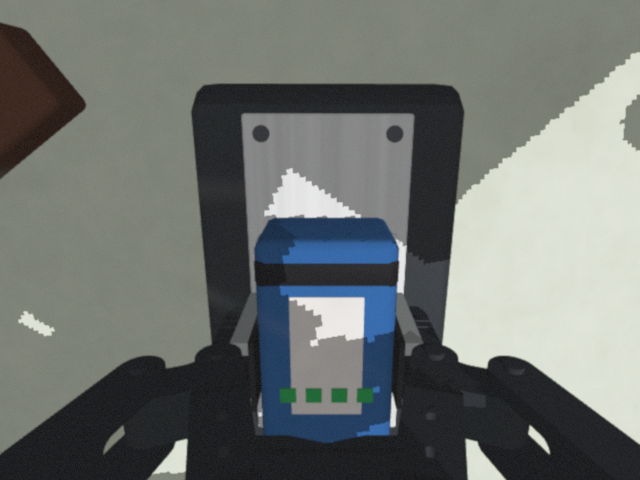

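The pack is gripped square (41 mm opening, 61 N). I'll draw it 75 mm back along the rails, then lift it.

Emit:
move_arm:
  plan: [-0.08,0.009,0.005,0,0,0,-0.24,0.026,0.01,0,0,0,-0.44,0.048,0.01,0,0,0,-0.64,0.07,0.01,0,0,0,-0.84,0.092,0.01,0,0,0,-1.04,0.114,0.01,0,0,0,-1.24,0.136,0.01,0,0,0,-1.42,0.156,0.01,0,0,0,-1.5,0.165,0.01,0,0,0,-1.5,0.165,0.01,0,0,0]

```text
time_s: 8.52
eef_pos: [0.4412, -0.294, 0.0561]
eef_rot: [-0.001, 0.055, 0.998, 0.002]
wrist_force: [-1.8, 0.9, 4.5]
opening: 0.485
grasp_force: 61.0
```

Emit:
move_arm:
  plan: [0,0,0.15,0,0,0,0,0,0.5,0,0,0,0,0,1.2,0,0,0,0,0,2.2,0,0,0,0,0,3.2,0,0,0,0,0.3,4.2,0,0,0,0,0.8,4.8,0,0,0,0,1.4,5,0,0,0,0,2.1,5,0,0,0,0,2.8,5,0,0,0]

```text
time_s: 9.78
eef_pos: [0.4417, -0.1529, 0.3073]
eef_rot: [0.0, 0.055, 0.999, 0.001]
wrist_force: [0.2, 0.1, -2.4]
opening: 0.487
grasp_force: 61.2
```

```bash
python3 st.py
```

```text
9.775 [ 0.4417 -0.1529  0.3073] tz [ 0.001  0.003 -1.   ] tx [-0.994  0.109 -0.001] F [ 0.2  0.1 -2.4] 0.48674686171660575
```

Emit:
move_arm:
  plan: [0.1,0.7,0,0,0,0,0.3,1.7,0,0,0,0,0.6,2.8,0,0,0,-0.01,0.9,3.9,0,0,0,-0.02,1.2,5,0,0,0,-0.03,1.5,6.1,0,0,0,-0.035,1.8,7.1,-0.2,0,0,-0.035,2.05,7.9,-0.5,0,0,-0.035,2.17,8.36,-0.8,0,0,-0.035,2.17,8.36,-0.95,0,0,-0.035]

```text
time_s: 11.02
eef_pos: [0.5497, 0.2653, 0.258]
eef_rot: [-0.001, 0.071, 0.997, 0.001]
wrist_force: [-0.5, -0.8, -3.4]
opening: 0.482
grasp_force: 61.4
```

Emit:
move_arm:
  plan: [0,0,0,0,0,0,0,0,0,0,0,0,0,0,0,0,0,0]

```text
time_s: 11.4
eef_pos: [0.5509, 0.2631, 0.2599]
eef_rot: [0.001, 0.073, 0.997, 0.002]
wrist_force: [-0.7, -0.5, -2.4]
opening: 0.484
grasp_force: 61.4
```

Run:
```python
from st import *
c=snap('wrist','w6');print(c['origin'])
```

```text
11.4 [0.5509 0.2631 0.2599] tz [ 0.002  0.003 -1.   ] tx [-0.989  0.145 -0.001] F [-0.7 -0.5 -2.4] 0.48432817646218074
[0.47778134 0.2731664  0.40206277]
```

View pics/w6.png

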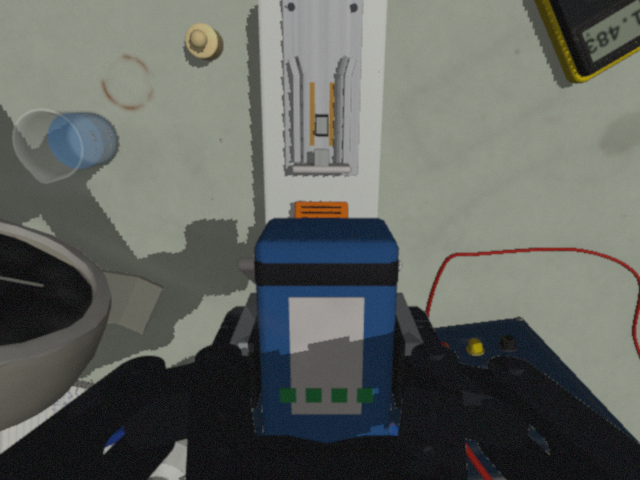

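The empty dock shows its end wall at about (321,169), key at (321,210) and screws near (291,7) and (353,7). Its axis is almost vertical in the image, and the brass weight is at (203,40), left of the apron.

Run:
```python
from st import *
c=load('w6'); p=c['pixels']; h=cv2.cvtColor(p,cv2.COLOR_RGB2HSV)
m=cv2.inRange(h,(5,150,100),(20,255,255)); m[:185]=0
ys,xs=np.nonzero(m); print('key px',xs.min(),xs.max(),ys.min(),ys.max(), 'mid top-edge pt',plane(c,(xs.min()+xs.max())/2,ys.min(),.051).round(4), 'width', np.linalg.norm(plane(c,xs.min()-.5,206,.054)-plane(c,xs.max()+.5,206,.054)))
g=p.astype(int).mean(2)
a=np.where(g[0:16]<110,1,0)
for lo,hi in((280,302),(342,366)):
    y,x=np.nonzero(a[:,lo:hi]); print('screw',x.mean()+lo,y.mean(),plane(c,x.mean()+lo,y.mean(),.045).round(4))
print('wall rows',g[155:185,310:335].mean(1).round().tolist())
print('wall cols',g[168,284:300].round().tolist(),g[168,342:360].round().tolist())
for v in (90,110,125): print(v,g[v,280:300].round().tolist(),g[v,342:368].round().tolist())
# body side edges (white vs bg)
```

```text
11.45 [0.5509 0.2632 0.2597] tz [ 0.002  0.004 -1.   ] tx [-0.989  0.145 -0.001] F [-0.1  0.2 -1.9] 0.4818445687629686
key px 295 638 202 305 mid top-edge pt [0.5725 0.3824 0.051 ] width 0.2942095687941204
screw 288.12857142857143 6.257142857142857 [0.4006 0.2563 0.045 ]
screw 353.37735849056605 7.339622641509434 [0.4086 0.3057 0.045 ]
wall rows [123.0, 120.0, 119.0, 119.0, 120.0, 121.0, 121.0, 118.0, 112.0, 108.0, 110.0, 128.0, 148.0, 158.0, 158.0, 151.0, 139.0, 116.0, 93.0, 88.0, 113.0, 144.0, 163.0, 169.0, 170.0, 170.0, 170.0, 169.0, 169.0, 169.0]
wall cols [99.0, 98.0, 110.0, 103.0, 87.0, 81.0, 81.0, 79.0, 101.0, 137.0, 153.0, 155.0, 155.0, 155.0, 156.0, 156.0] [158.0, 159.0, 160.0, 158.0, 163.0, 164.0, 160.0, 154.0, 141.0, 134.0, 148.0, 150.0, 150.0, 151.0, 150.0, 144.0, 155.0, 170.0]
90 [170.0, 173.0, 157.0, 127.0, 127.0, 150.0, 152.0, 154.0, 151.0, 149.0, 127.0, 93.0, 92.0, 125.0, 151.0, 150.0, 154.0, 154.0, 149.0, 126.0] [111.0, 80.0, 115.0, 147.0, 154.0, 153.0, 154.0, 154.0, 147.0, 144.0, 155.0, 155.0, 153.0, 150.0, 157.0, 152.0, 155.0, 154.0, 161.0, 175.0, 177.0, 175.0, 174.0, 175.0, 176.0, 176.0]
110 [171.0, 171.0, 169.0, 138.0, 117.0, 139.0, 150.0, 150.0, 138.0, 123.0, 109.0, 88.0, 85.0, 116.0, 146.0, 149.0, 150.0, 152.0, 152.0, 134.0] [115.0, 89.0, 124.0, 150.0, 152.0, 153.0, 153.0, 155.0, 146.0, 141.0, 150.0, 153.0, 150.0, 151.0, 155.0, 154.0, 153.0, 149.0, 159.0, 175.0, 175.0, 173.0, 176.0, 172.0, 174.0, 175.0]
125 [170.0, 170.0, 168.0, 142.0, 115.0, 132.0, 146.0, 149.0, 150.0, 148.0, 126.0, 91.0, 82.0, 112.0, 141.0, 149.0, 152.0, 150.0, 152.0, 137.0] [97.0, 102.0, 135.0, 150.0, 152.0, 152.0, 155.0, 149.0, 147.0, 153.0, 152.0, 151.0, 148.0, 152.0, 151.0, 152.0, 151.0, 160.0, 172.0, 174.0, 174.0, 176.0, 175.0, 173.0, 173.0, 176.0]
```

Run:
```python
from st import *
c=load('w6')
P={n:plane(c,u,v,z) for n,(u,v,z) in {'wallfront':(321.3,166,.065),'wallback':(321.3,172,.065),'plate90':(321.7,90,.045),'plate125':(321.2,125,.045),'screws':(322,7,.045),'key':(321.5,202,.051)}.items()}
for n in P: print(n,P[n].round(4))
print('screw sep',np.linalg.norm(plane(c,291,7,.045)-plane(c,353,7,.045)), 'plate w',np.linalg.norm(plane(c,282.7,90,.045)-plane(c,360.7,90,.045)),'wall w',np.linalg.norm(plane(c,292,168,.065)-plane(c,350.3,168,.065)))
q=np.array([P[n][:2] for n in('screws','plate90','plate125','wallfront','key')])
f=np.polyfit(q[:,0],q[:,1],1); print('yaw',np.degrees(np.arctan(f[0])),'res',(q[:,1]-np.polyval(f,q[:,0])).round(4))
yaw=np.arctan(f[0]); ex=np.array([np.cos(yaw),np.sin(yaw)])
print('origin from wall', P['wallfront'][:2]-.0395*ex,'from key lower edge', P['key'][:2]-(.080-.011*.848)*ex)
# pack in hand: rear top edge, black band centre in image
h=cv2.cvtColor(c['pixels'],cv2.COLOR_RGB2HSV); g=c['pixels'].astype(int).mean(2)
print(g[210:290,328].round().tolist())
zt=o['eef_pos'][2]+.088-.0561
for v in (218,236,262,284): print(v,plane(c,327,v,zt).round(4))
for u in(256,258,396,398): print(u,(plane(c,u,300,zt)).round(4))
```

```text
11.45 [0.5509 0.2632 0.2597] tz [ 0.002  0.004 -1.   ] tx [-0.989  0.145 -0.001] F [-0.1  0.2 -1.9] 0.4818445687629686
wallfront [0.5221 0.264  0.065 ]
wallback [0.5268 0.2632 0.065 ]
plate90 [0.4643 0.2728 0.045 ]
plate125 [0.4913 0.2683 0.045 ]
screws [0.4049 0.2819 0.045 ]
key [0.5544 0.2592 0.051 ]
screw sep 0.047492764953941176 plate w 0.06303170040593238 wall w 0.04689437620733646
yaw -8.658249874497706 res [ 0.0001  0.     -0.0003  0.      0.0002]
origin from wall [0.48303462 0.26990334] from key lower edge [0.48449777 0.26982788]
[91.0, 75.0, 53.0, 65.0, 82.0, 89.0, 90.0, 73.0, 46.0, 37.0, 39.0, 36.0, 38.0, 34.0, 32.0, 38.0, 38.0, 32.0, 39.0, 39.0, 36.0, 40.0, 33.0, 37.0, 38.0, 37.0, 34.0, 37.0, 39.0, 44.0, 49.0, 53.0, 56.0, 62.0, 63.0, 66.0, 65.0, 66.0, 68.0, 64.0, 68.0, 69.0, 69.0, 68.0, 70.0, 69.0, 69.0, 65.0, 68.0, 69.0, 68.0, 72.0, 60.0, 50.0, 31.0, 34.0, 24.0, 26.0, 26.0, 28.0, 20.0, 21.0, 28.0, 30.0, 26.0, 29.0, 21.0, 23.0, 24.0, 27.0, 28.0, 29.0, 26.0, 31.0, 24.0, 39.0, 58.0, 65.0, 65.0, 65.0]
218 [0.5065 0.2696 0.2916]
236 [0.5116 0.2689 0.2916]
262 [0.5192 0.2677 0.2916]
284 [0.5259 0.2668 0.2916]
256 [0.5278 0.2457 0.2916]
258 [0.5279 0.2462 0.2916]
396 [0.5338 0.2859 0.2916]
398 [0.5339 0.2865 0.2916]
```

The fit is consistent: bed origin (0.4837, 0.2699), yaw −8.7°, wall width 47 mm, and the pack is centred in the grip. I'll back off to bed x = −88 and lower to just above the apron.

Emit:
move_arm:
  plan: [-0.5,0.06,0,0,0,-0.006,-1.3,0.17,0,0,0,-0.006,-2.1,0.27,-0.2,0,0,-0.006,-2.7,0.35,-0.8,0,0,-0.006,-3.02,0.4,-1.6,0,0,-0.006,-3.08,0.4,-2.4,0,0,-0.006,-3.08,0.4,-2.9,0,0,-0.006,-3.08,0.4,-3.4,0,0,-0.006,-3.08,0.4,-3.7,0,0,-0.006,-3.08,0.4,-3.7,0,0,-0.006]

```text
time_s: 12.7
eef_pos: [0.396, 0.2834, 0.0732]
eef_rot: [-0.001, 0.075, 0.997, 0.001]
wrist_force: [-0.4, -0.3, -2.3]
opening: 0.484
grasp_force: 61.5
```

Emit:
move_arm:
  plan: [0,0,0,0,0,0,0,0,0,0,0,0]

```text
time_s: 12.95
eef_pos: [0.3974, 0.2841, 0.0749]
eef_rot: [0.001, 0.075, 0.997, 0.002]
wrist_force: [-0.3, -0.3, -2.8]
opening: 0.482
grasp_force: 61.5
```

```bash
cat > lg.py <<'E'
from st import *
O=np.array([.4837,.2699]); y=np.radians(-8.66); ex=np.array([np.cos(y),np.sin(y)]); ey=np.array([-ex[1],ex[0]])
q=o['eef_pos'][:2]-O; print('bed x,y mm',(q@ex*1e3).round(2),(q@ey*1e3).round(2),'yaw',np.degrees(np.arctan2(-r[1,0],-r[0,0])).round(2),'Fbed',o['wrist_force'][:2]@ex)
E
python3 lg.py
```

```text
12.95 [0.3974 0.2841 0.0749] tz [ 0.002  0.004 -1.   ] tx [-0.989  0.15  -0.002] F [-0.3 -0.3 -2.8] 0.4822883393974766
bed x,y mm -87.46 1.04 yaw -8.62 Fbed -0.2767977675230394
```

Emit:
move_arm:
  plan: [0,-0.02,-0.2,0,0,0,0,-0.02,-0.34,0,0,0,0,-0.02,-0.34,0,0,0,0.1,-0.035,-0.34,0,0,0,0.2,-0.05,-0.34,0,0,0,0.3,-0.066,-0.34,0,0,0,0.4,-0.081,-0.34,0,0,0,0.5,-0.096,-0.34,0,0,0,0.54,-0.102,-0.34,0,0,0,0.54,-0.102,-0.34,0,0,0]

```text
time_s: 14.2
eef_pos: [0.4239, 0.2787, 0.057]
eef_rot: [0.0, 0.075, 0.997, 0.002]
wrist_force: [0.3, 0.2, 0.2]
opening: 0.48
grasp_force: 61.8
```

```bash
python3 lg.py
python3 - <<'E'
from h import *
c=snap('wrist','w7')
E
```

```text
14.2 [0.4239 0.2787 0.057 ] tz [ 0.001  0.003 -1.   ] tx [-0.989  0.15  -0.001] F [0.3 0.2 0.2] 0.4798680858250762
bed x,y mm -60.42 -0.29 yaw -8.62 Fbed 0.29562657666165526
```

View pics/w7.png

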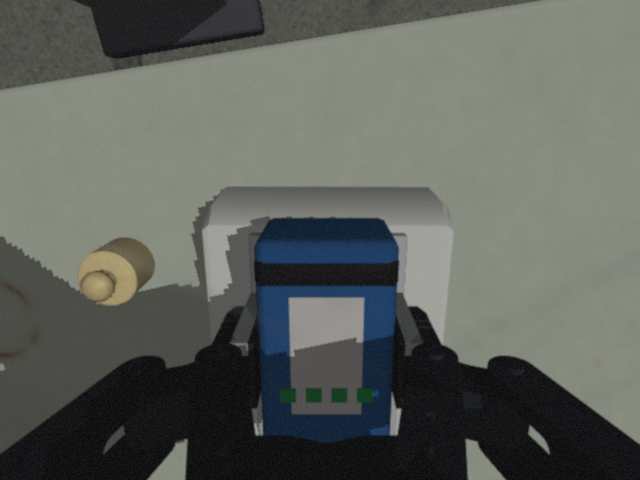

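The pack is centred on the logger (body columns 207–447, pack 257–397), with no side load. I'll continue slowly.

Emit:
move_arm:
  plan: [0.08,-0.012,0,0,0,0,0.18,-0.027,0,0,0,0,0.28,-0.042,0,0,0,0,0.38,-0.057,0,0,0,0,0.48,-0.072,0,0,0,0,0.58,-0.087,0,0,0,0,0.68,-0.102,0,0,0,0,0.78,-0.117,0,0,0,0,0.84,-0.126,0,0,0,0,0.84,-0.126,0,0,0,0]

```text
time_s: 15.5
eef_pos: [0.4664, 0.2723, 0.0571]
eef_rot: [0.001, 0.075, 0.997, 0.002]
wrist_force: [0.2, -0.4, 4.5]
opening: 0.48
grasp_force: 62.4
```

```bash
python3 lg.py
```

```text
15.5 [0.4664 0.2723 0.0571] tz [ 0.002  0.003 -1.   ] tx [-0.989  0.15  -0.001] F [ 0.2 -0.4  4.5] 0.48033007871104016
bed x,y mm -17.47 -0.19 yaw -8.62 Fbed 0.2596339940047117
```

Emit:
move_arm:
  plan: [0.04,-0.006,0,0,0,0,0.08,-0.012,0,0,0,0,0.12,-0.018,0,0,0,0,0.16,-0.024,0,0,0,0,0.2,-0.03,0,0,0,0,0.24,-0.036,0,0,0,0,0.28,-0.042,0,0,0,0,0.3,-0.045,0,0,0,0,0.3,-0.045,0,0,0,0]

```text
time_s: 16.62
eef_pos: [0.4782, 0.2705, 0.0567]
eef_rot: [-0.002, 0.075, 0.997, 0.001]
wrist_force: [-9.6, 0.6, 12.5]
opening: 0.483
grasp_force: 63.2
```

```bash
python3 lg.py
```

```text
16.625 [0.4782 0.2705 0.0567] tz [-0.004  0.003 -1.   ] tx [-0.989  0.15   0.005] F [-9.6  0.6 12.5] 0.48305500901084464
bed x,y mm -5.52 -0.28 yaw -8.6 Fbed -9.55115882338314
```

Emit:
move_arm:
  plan: [0.015,-0.002,0.005,0,0,0,0.03,-0.004,0.01,0,0,0,0.045,-0.007,0.01,0,0,0,0.06,-0.009,0.01,0,0,0,0.075,-0.011,0.01,0,0,0,0.08,-0.012,0.01,0,0,0,0.08,-0.012,0.01,0,0,0]

```text
time_s: 17.5
eef_pos: [0.4818, 0.2699, 0.0567]
eef_rot: [-0.003, 0.075, 0.997, 0.001]
wrist_force: [-8.1, 1.8, 8.3]
opening: 0.481
grasp_force: 62.9
```

```bash
python3 lg.py
```

```text
17.5 [0.4818 0.2699 0.0567] tz [-0.005  0.003 -1.   ] tx [-0.989  0.15   0.005] F [-8.1  1.8  8.3] 0.48114628006595217
bed x,y mm -1.82 -0.31 yaw -8.6 Fbed -8.254191162301042
```

Emit:
move_arm:
  plan: [0.015,-0.002,0,0,0,0,0.03,-0.004,0,0,0,0,0.03,-0.004,0,0,0,0]

```text
time_s: 17.88
eef_pos: [0.483, 0.2697, 0.0567]
eef_rot: [-0.003, 0.075, 0.997, 0.001]
wrist_force: [-10.4, 1.4, 8.9]
opening: 0.485
grasp_force: 62.9
```

Emit:
move_arm:
  plan: [0.01,-0.001,0,0,0,0,0.02,-0.003,0,0,0,0,0.02,-0.003,0,0,0,0]

```text
time_s: 18.25
eef_pos: [0.4835, 0.2696, 0.0566]
eef_rot: [-0.004, 0.075, 0.997, 0.001]
wrist_force: [-11.2, 2.2, 11.0]
opening: 0.478
grasp_force: 63.1
```

```bash
python3 lg.py
```

```text
18.25 [0.4835 0.2696 0.0566] tz [-0.007  0.003 -1.   ] tx [-0.989  0.15   0.007] F [-11.2   2.2  11. ] 0.4783624527020118
bed x,y mm -0.19 -0.32 yaw -8.6 Fbed -11.39834649681506
```

```bash
cat > key.py <<'E'
from h import *
def k(c,u,v):
    h=cv2.cvtColor(c['pixels'],cv2.COLOR_RGB2HSV)[v-25:v+25,u-25:u+25]; m=cv2.inRange(h,(5,150,100),(18,255,255)); y,x=np.nonzero(m)
    return (len(x),round(x.mean()+u-25,2),round(y.mean()+v-25,2),x.min()+u-25,x.max()+u-25,y.min()+v-25,y.max()+v-25) if len(x) else None
E
python3 - <<'E'
from key import *
print(k(load('scene0'),299,230),k(load('side0'),230,355))
print(k(snap('scene','s8'),299,230),k(snap('side','d8'),230,355))
d=load('side0'); o=np.array([.5637,.2577,.057]);print(proj(d,o),proj(d,o-[0,0,.005]))
E
```

```text
(68, np.float64(298.6), np.float64(229.19), np.int64(294), np.int64(303), np.int64(224), np.int64(234)) (270, np.float64(228.87), np.float64(354.77), np.int64(218), np.int64(241), np.int64(343), np.int64(366))
(68, np.float64(298.6), np.float64(229.19), np.int64(294), np.int64(303), np.int64(224), np.int64(234)) (182, np.float64(226.74), np.float64(355.26), np.int64(218), np.int64(237), np.int64(344), np.int64(366))
(np.float64(229.9552824502155), np.float64(352.78336930194695)) (np.float64(230.27587375410116), np.float64(354.6253264065541))
```

The logger key looks exactly as it did with no pack on it, so the catch seems to have snapped in. I'll back off gently to check that it holds.

Emit:
move_arm:
  plan: [-0.04,0.006,0,0,0,0,-0.08,0.012,0,0,0,0,-0.1,0.015,0,0,0,0,-0.1,0.015,0,0,0,0]

```text
time_s: 18.85
eef_pos: [0.4816, 0.2699, 0.0569]
eef_rot: [-0.0, 0.075, 0.997, 0.002]
wrist_force: [-1.8, 1.2, 1.4]
opening: 0.481
grasp_force: 62.1
```

```bash
python3 lg.py;python3 - <<'E'
from key import *
print(k(snap('scene','s9'),299,230))
E
```

```text
18.85 [0.4816 0.2699 0.0569] tz [-0.     0.003 -1.   ] tx [-0.989  0.15   0.001] F [-1.8  1.2  1.4] 0.4812134062138435
bed x,y mm -2.04 -0.33 yaw -8.62 Fbed -1.9352040659939553
(68, np.float64(298.6), np.float64(229.19), np.int64(294), np.int64(303), np.int64(224), np.int64(234))
```

Emit:
move_arm:
  plan: [-0.03,0.005,0,0,0,0,-0.06,0.009,0,0,0,0,-0.06,0.009,0,0,0,0]

```text
time_s: 19.27
eef_pos: [0.4811, 0.2701, 0.0574]
eef_rot: [0.002, 0.075, 0.997, 0.002]
wrist_force: [6.9, -0.6, -6.1]
opening: 0.483
grasp_force: 61.5
```

```bash
python3 lg.py
```

```text
19.275 [0.4811 0.2701 0.0574] tz [ 0.005  0.003 -1.   ] tx [-0.989  0.15  -0.004] F [ 6.9 -0.6 -6.1] 0.4831680463241242
bed x,y mm -2.55 -0.23 yaw -8.64 Fbed 6.91079959448613
```

The pack resists a 7 N pull without moving, so it is latched. I'll unload, release and lift away.

Emit:
move_arm:
  plan: [0.04,-0.006,0,0,0,0,0.04,-0.006,0,0,0,0]

```text
time_s: 19.52
eef_pos: [0.4813, 0.27, 0.0573]
eef_rot: [0.0, 0.075, 0.997, 0.002]
wrist_force: [1.4, 0.7, -1.0]
opening: 0.48
grasp_force: 62.6
```

Emit:
move_arm:
  plan: [0,0,0,0,0,0,0,0,0,0,0,0,0,0,0,0,0,0,0,0,0,0,0,0]
  grip: 66

```text
time_s: 20.02
eef_pos: [0.4809, 0.2701, 0.0573]
eef_rot: [0.0, 0.075, 0.997, 0.002]
wrist_force: [0.7, 0.4, -0.1]
opening: 0.775
grasp_force: 0.0
```

Emit:
move_arm:
  plan: [0,0,0.2,0,0,0,0,0,0.7,0,0,0,-0.2,0,1.4,0,0,0,-0.4,0,2.2,0,0,0,-0.5,0,3,0,0,0,-0.5,0,3.4,0,0,0,-0.5,0,3.4,0,0,0,-0.5,0,3.4,0,0,0]

```text
time_s: 21.02
eef_pos: [0.4555, 0.2699, 0.2265]
eef_rot: [-0.0, 0.075, 0.997, 0.001]
wrist_force: [-0.5, -0.4, -0.1]
opening: 0.772
grasp_force: 0.0
```

Run:
```python
from st import *
from key import k
c=snap('wrist','w9')
print(k(snap('scene','s10'),299,230),k(snap('side','d10'),230,355))
```

```text
21.025 [0.4555 0.2699 0.2265] tz [-0.001  0.003 -1.   ] tx [-0.989  0.15   0.001] F [-0.5 -0.4 -0.1] 0.7724925202216955
(68, np.float64(298.6), np.float64(229.19), np.int64(294), np.int64(303), np.int64(224), np.int64(234)) (268, np.float64(228.85), np.float64(354.76), np.int64(218), np.int64(240), np.int64(343), np.int64(366))
```

View pics/w9.png

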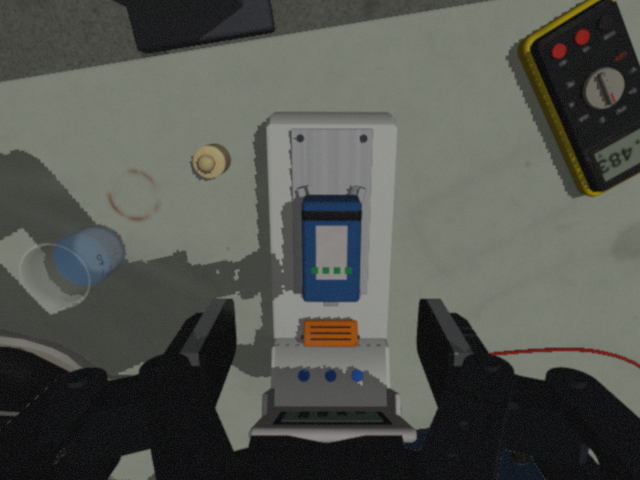

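The pack sits home: its front edge (row 301) covers the end wall, just before the raised key (row 320). The weight and beaker have not moved.

```bash
python3 -c "
from bench import ctrl
print(ctrl.hand_in())"
```

```text
the job is handed in; nothing more can be done
None
```

The pack is out of the charger and latched fully home in the logger: it held against a 7 N pull with the catch key back up. I saw no sign of the bottle, beaker or weight being touched, and the job is handed in at about 21 s of arm time.

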